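# Unstack the fitting pile onto the shadow tiles

### The arm

A 6-joint arm with a two-finger parallel gripper is mounted at the origin on the work surface; the furniture and walls round the work are solid. World frame = base frame: x ahead of the robot, y to its left, z up, the work surface at z = 0. Lengths are in m, angles in rad, forces in N, time in s.
With the tool pointing down it reaches from about 0.3 to 0.875 m from the base axis. Payload 4.2 kg.
Tool frame: the origin (TCP) lies midway between the tips of the shut fingers; the grasp point (between the pads) lies 19 mm behind it; z points along the fingers, y is the line along which they close (so a half turn about z gives the same grasp; the last joint's range is limited). The gripper opens to 85 mm and grips with 20 to 120 N. Pads are 22 mm wide; open, the fingers measure 114 mm over their backs; the gripper's body (76 mm by 85 mm) begins 54 mm behind the grasp point. The pads swing forward as they close: fully open they stand 13 mm farther back than shut.
Start: joints at [-1.277, 0.32, 1.565, -0, 1.257, -0.02], TCP at [0.177, -0.547, 0.208] pointing down, gripper open.
Joint ranges: [-3.11, 3.11], [-0.84, 2.01], [0.21, 2.61], [-1.34, 4.49], [0.05, 2.63], [-2.56, 2.56]. Speed limits (rad/s): [2.57, 2.57, 3.14, 3.14, 3.14, 3.14].

### API

Orientations are given as a rotation vector (axis times angle).
In Python, from station import * gives the robot as it stands. The module is installed in compiled form; this text tells all that it offers.
- The arm moves only by the tool drive_tool, never from a script. Its argument "targets" is text: rows parted by semicolons, each of 7 numbers parted by spaces: the closure, from -1 (fully open) to 1 (shut), then the shift along the tool's x, y, z in m, then the turn, a rotation vector about the tool's x, y, z in degrees. In form: jaw x y z rx ry rz; .... A call has 1 to 20 rows; each row shifts and turns the commanded pose from where the row before left it, along the tool's axes as they then stand; what a row does not reach is not made up. A row lasts 1/12 s, in which the tool goes at most 41.7 mm and 7.16 degrees, less where a joint would pass 70% of its speed; a pose out of reach is approached as far as the arm can. A call is refused whole if a number of a shift passes 0.0417 or a number of a turn 7.16, either way. A call with a gripper value outside its range is refused whole. The fingers move at their own pace and stop on an object; "squeeze" is the grip in N (left out, the last holds). Time passes only in rows, so rows that do not move let the fingers close. It gives the time, the measured TCP pose, the force, the opening and the grip force at its end, in the units of the state.
- get_obs(): the state, without advancing time (a new reading comes with each control period).
- snapshot(name): name is "scene" or "top" or "wrist"; returns the picture (400x640x3 uint8, red, green, blue); there is no depth.
- calibration(name): a dict with "fx", "fy", "cx", "cy" (pixels), "position" and "attitude" of the camera in the world. Camera axes: x right, y down, z forward; pixel columns grow to the right and rows downward; lengths in m; the calibration is good to about 2 mm. A picture is of the moment at which its call begins: read the wrist's pose just before it. calibration takes no time and is no camera call; for the wrist camera it gives the pose at the moment of the call.
- sign_off(): hands the job in; it is judged then, once.
Trained networks look in the newest picture that a camera, given by its name, has taken for a name from the list of things; names that differ only in an ending like _2 or _b are one class to them, and where a whole thing is asked for, a point or a joint stands for the part that bears it (a point fixed in the world has none). Each returns a list of dicts, best first, with "confidence" (0 to 1); they miss things now and then, are a little off and sometimes report something else, mostly with a low value. They report only what shows in the picture. A call takes as long as a camera call. They do not tell look-alikes from the thing itself.
- outline_of(query, camera): "mask" (400x640 bool, what is visible of it) and "bbox" ([left, top, width, height] in pixels, round what is visible of it).
- pinpoint(query, camera): "location" ([column, row] in pixels: a listed point, or the origin of a listed thing).
The state is a dict: "time_s": time; "q": joint angles; "joint_velocities": joint speeds; "joint_torque": joint torques, N m; "eef_pos": TCP position; "tcp_rot": TCP orientation; "ft_force": force on the tool from outside, world axes, zero at the start; "moment": the same for the moment, N m; "opening": finger opening in m; "grasp_force": force on a finger pad.
Only numpy, scipy, OpenCV 4.12 (cv2) and the standard library are available. Lean on these libraries where they do the work, as an engineer would, in place of code of your own. Each camera call takes 0.05 s, during which the arm holds its last target. There are 200 camera calls.

### The job

A steel nut, a black bearing post, a wood block and a blue bit case are piled on one another on the bench. Take the pile apart from the top down, one thing at a time, and set each one upright on its own white tile, centred on the printed silhouette that has its shape and a colour like its own, and turned to match it where it is oblong (either way round). Leave the red screwdriver and the blue pliers where they lie.

Things in the scene. Friction and masses are not known exactly. Their poses are not given: they have to be found in the camera images.
- spindle_nut: light grey steel hex nut on top of the pile: 26 mm over its corners, 22 mm over its flats, 12 mm high, 30 g (it may be treated as a round of 26 mm). Origin: centre of its underside, z up. It lies loose on the flat top of the bearing post
- bearing_post: black round bearing post, second from the top: foot flange 36 mm diameter and 9 mm high, above it an upright knurled barrel of about 28 mm diameter; 31 mm high in all, 70 g. Origin: centre of its underside, z up. It stands loose on the wood block
- wood_block: pine block 90 mm (its x) by 50 mm (its y) by 35 mm high, about 90 g, lying crosswise over the bit case, so that both ends of the case show; grasp it across the 50 mm. Origin: centre of its underside, z up
- bit_case: closed blue bit case, the bottom of the pile, flat on the bench: 60 mm over the body (its x; a small latch on the -x side makes it 65), 110 mm long (its y), 23 mm high, about 160 g; lid fixed shut; grasp it across the 60 mm. Origin: centre of its underside (within 1 mm), z up
- nut_tile: the nut's place: fixed white tile 70 x 70 mm, 3 mm thick, with a small grey hexagon silhouette (26 mm) at its centre. Origin: centre of its underside, on the bench; top 3 mm above
- post_tile: the bearing post's place: fixed white tile 76 x 76 mm, 3 mm thick, with a black disc silhouette (36 mm) at its centre. Origin: centre of its underside, on the bench
- block_tile: the wood block's place: fixed white tile 114 mm (x) by 74 mm (y), 3 mm thick, with a wood-brown rectangle silhouette 90 mm (x) by 50 mm (y) at its centre. Origin: centre of its underside, on the bench
- case_tile: the bit case's place: fixed white tile 84 mm (x) by 128 mm (y), 3 mm thick, with a blue rectangle silhouette 62 mm (x) by 110 mm (y) at its centre. Origin: centre of its underside, on the bench
- screwdriver_red: bystander: loose screwdriver with red handle, 172 mm long (x) and 22 mm thick, lying on the bench; leave it alone. Origin: centre of its underside
- pliers: bystander: loose pliers with blue handles, 141 mm long (x), 52 mm wide, 12 mm thick, lying on the bench; leave it alone. Origin: centre of its underside
There are look-alikes about, which are no part of the job. There is more than one size of the bit_case; the one meant has the size given above.

How it is judged:
On the way, in this order (a step that is already met when the one before it is completed fails the run):
1. the steel nut stands on its own tile, released (horizontal distance between spindle_nut and nut_tile below 0.012 m and z of spindle_nut in the frame of nut_tile between 0 and 0.007 m and angle between spindle_nut's own z axis and vertical below 0.1 rad and linear speed of spindle_nut below 0.02 m/s and angular speed of spindle_nut below 0.3 rad/s and contact force between spindle_nut and the fingers below 0.05 N), for 0.2 s.
2. the black bearing post stands on its own tile, released (horizontal distance between bearing_post and post_tile below 0.012 m and z of bearing_post in the frame of post_tile between 0 and 0.007 m and angle between bearing_post's own z axis and vertical below 0.1 rad and linear speed of bearing_post below 0.02 m/s and angular speed of bearing_post below 0.3 rad/s and contact force between bearing_post and the fingers below 0.05 N), for 0.2 s.
3. the wood block stands on its own tile, released (horizontal distance between wood_block and block_tile below 0.012 m and z of wood_block in the frame of block_tile between 0 and 0.007 m and angle between wood_block's own z axis and vertical below 0.1 rad and linear speed of wood_block below 0.02 m/s and angular speed of wood_block below 0.3 rad/s and angle between the x axis of wood_block and the x axis of block_tile, either way round below 0.2 rad and contact force between wood_block and the fingers below 0.05 N), for 0.2 s.
4. the blue bit case stands on its own tile, released (horizontal distance between bit_case and case_tile below 0.012 m and z of bit_case in the frame of case_tile between 0 and 0.007 m and angle between bit_case's own z axis and vertical below 0.1 rad and linear speed of bit_case below 0.02 m/s and angular speed of bit_case below 0.3 rad/s and angle between the x axis of bit_case and the x axis of case_tile, either way round below 0.2 rad and contact force between bit_case and the fingers below 0.05 N), for 0.2 s.
At the end, for the whole second after the job is handed in: each of the four things rests on its own tile, upright (within 0.1 rad), its centre within 12 mm of the tile's centre, the block and the case turned to within 0.2 rad of their silhouettes (either way round), all at rest and released (horizontal distance between spindle_nut and nut_tile below 0.012 m and z of spindle_nut in the frame of nut_tile between 0 and 0.007 m and angle between each of spindle_nut, bearing_post, wood_block, bit_case's own z axis and vertical below 0.1 rad and linear speed of each of spindle_nut, bearing_post, wood_block, bit_case below 0.02 m/s and angular speed of each of spindle_nut, bearing_post, wood_block, bit_case below 0.3 rad/s and horizontal distance between bearing_post and post_tile below 0.012 m and z of bearing_post in the frame of post_tile between 0 and 0.007 m and horizontal distance between wood_block and block_tile below 0.012 m and z of wood_block in the frame of block_tile between 0 and 0.007 m and angle between the x axis of wood_block and the x axis of block_tile, either way round below 0.2 rad and horizontal distance between bit_case and case_tile below 0.012 m and z of bit_case in the frame of case_tile between 0 and 0.007 m and angle between the x axis of bit_case and the x axis of case_tile, either way round below 0.2 rad); the robot touches nothing.
It fails at once if the screwdriver was shifted by more than 20 mm (distance of screwdriver_red from where it was at the start of the episode above 0.02 m).
It fails at once if the pliers was shifted by more than 20 mm (distance of pliers from where it was at the start of the episode above 0.02 m).
It also fails if it takes over 106 s, if anything falls off the work surface, if the arm or the gripper's body presses on something with over 40 N, if the wrist force passes 120 N, or if a joint passes its speed limit or range.

## Working session

There is one attempt and no reset: what is moved stays moved. The work goes in short steps, Python scripts to look and compute and a tool call to move; the robot and the scene stay as the last step left them, time stands still between calls to the robot, and variables do not carry over. Pictures are saved under pics/ and viewed, at most 14 in all, crops included, and the job is handed in when it is done.

Besides the shell and the picture viewer there is one more tool, called after "Emit:" in YAML: its name, and indented under it one key for each argument. drive_tool: Moves the arm, as the interface text tells. Its arguments: {"type":"object","properties":{"targets":{"type":"string"},"squeeze":{"type":"number"}},"required":["targets"]}

```bash
mkdir -p pics
cat > h.py <<'E'
from station import *
import numpy as np, cv2
from scipy.spatial.transform import Rotation as R
def save(n,f):
    im=snapshot(n); cv2.imwrite('pics/'+f,im[:,:,::-1]); return im
def att(c):
    a=np.array(c['attitude'],float)
    return a if a.shape==(3,3) else R.from_rotvec(a).as_matrix() if a.size==3 else R.from_quat(a).as_matrix()
def ray(cam,uv,z):
    c=calibration(cam); d=att(c)@np.array([(uv[0]-c['cx'])/c['fx'],(uv[1]-c['cy'])/c['fy'],1])
    p=np.array(c['position']); return p+d*(z-p[2])/d[2]
E
python3 - <<'E'
from h import *
for n in ['scene','top','wrist']:
    save(n,n+'0.png'); print(n,calibration(n))
print(get_obs())
for q in ['spindle_nut','bearing_post','wood_block','bit_case','nut_tile','post_tile','block_tile','case_tile','screwdriver_red','pliers']:
    z=dict(spindle_nut=.092,bearing_post=.058,wood_block=.023,bit_case=0).get(q,0.0)
    for d in pinpoint(q,'top')[:3]: print(q,round(d['confidence'],2),np.round(d['location']),ray('top',d['location'],z).round(3))
E
```

```text
scene {'fx': 395.9706126709862, 'fy': 395.9706126709862, 'cx': 318.0815762925726, 'cy': 193.39566968690352, 'position': array([-0.16662309,  0.4796164 ,  0.58114912]), 'attitude': array([-1.09370678,  2.14376667, -1.2192391 ])}
top {'fx': 440.0057189730916, 'fy': 440.0057189730916, 'cx': 323.78553636648024, 'cy': 202.8944509069643, 'position': array([ 0.34125335, -0.00961191,  1.15715488]), 'attitude': array([-2.1235083 ,  2.12963478, -0.16027203])}
wrist {'fx': 296.6187793158356, 'fy': 296.6187793158356, 'cx': 314.3504090160758, 'cy': 201.82634187733711, 'position': array([ 0.25415023, -0.5220254 ,  0.37393311]), 'attitude': array([ 2.32095228, -1.68675025, -0.27670596])}
{'time_s': 0.15, 'q': array([-1.27697613e+00,  3.20138051e-01,  1.56535684e+00, -1.16192709e-06,
        1.25739305e+00, -2.00011902e-02]), 'joint_velocities': array([-0.00081685, -0.0022528 , -0.00419352, -0.00048972, -0.00019699,
       -0.00063977]), 'joint_torque': array([-2.66289708e-04, -4.15841353e+01, -2.34345961e+01, -9.63285089e-06,
        5.95501959e-03,  7.93385453e-06]), 'eef_pos': array([ 0.17739293,
[... 164 characters left out ...]
ent': array([0.03364429, 0.06275864, 0.00688247]), 'grasp_force': 0.0, 'opening': 0.08555939637574159}
spindle_nut 0.51 [335. 202.] [ 0.524 -0.018  0.092]
bearing_post 0.74 [234. 249.] [0.412 0.233 0.058]
bearing_post 0.53 [336. 202.] [ 0.53  -0.023  0.058]
wood_block 0.71 [337. 205.] [ 0.528 -0.026  0.023]
bit_case 0.75 [337. 209.] [ 0.52  -0.026  0.   ]
bit_case 0.67 [360. 273.] [ 0.352 -0.084  0.   ]
nut_tile 0.74 [430. 265.] [ 0.372 -0.266  0.   ]
post_tile 0.69 [423. 182.] [ 0.591 -0.255  0.   ]
block_tile 0.84 [240. 187.] [0.581 0.236 0.   ]
case_tile 0.89 [232. 248.] [0.416 0.252 0.   ]
screwdriver_red 0.52 [279. 218.] [0.497 0.129 0.   ]
pliers 0.71 [332. 158.] [ 0.661 -0.013  0.   ]
```

View pics/top0.png

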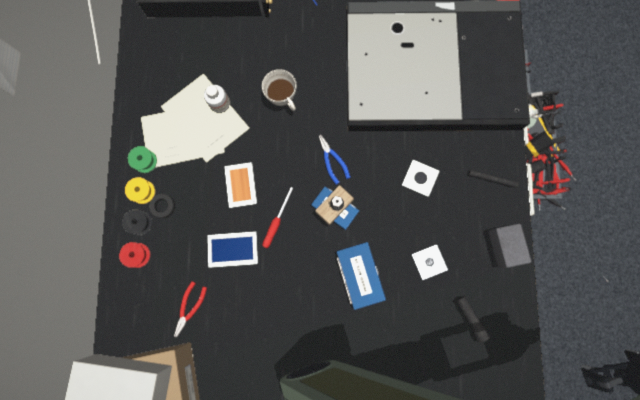

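View pics/scene0.png

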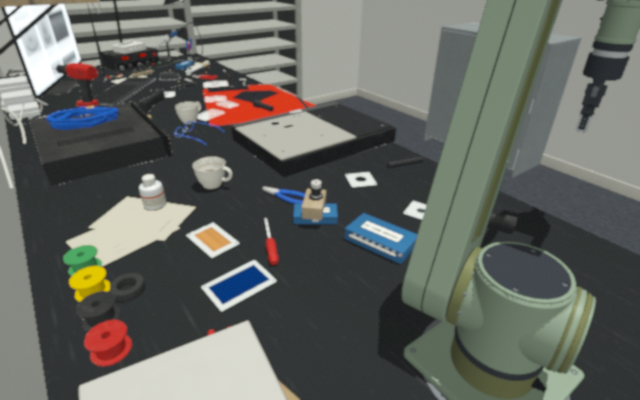

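The top view shows the pile at (336,204), with the larger blue look-alike case at (360,275). The tiles are nut (430,262), post (421,178), block (240,185) and case (233,250). Blue pliers lie at (335,160) and the red screwdriver at (278,220).

```bash
cat >> h.py <<'E'
def pose():
    o=get_obs(); M=R.from_rotvec(o['tcp_rot']).as_matrix(); return o['eef_pos'],M,np.degrees(np.arctan2(M[1,0],M[0,0]))
def go(x,y,z,yaw=None):
    """tool-axis shift (mm) to a world point as the tool stands now, and after turning to yaw; turn in deg"""
    p,M,a=pose(); yaw=a if yaw is None else yaw
    turn=-((yaw-a+90)%180-90); d=np.array([x,y,z])-p
    M2=M@R.from_rotvec([0,0,np.radians(turn)]).as_matrix()
    print('from',p.round(4),'yaw',round(a,2),'| shift now mm',(M.T@d*1e3).round(1),'| turn',round(turn,2),'then shift',(M2.T@d*1e3).round(1),'joint6',get_obs()['q'][5].round(2))
E
python3 - <<'E'
from h import *
p,M,a=pose();c=calibration('wrist')
print('cam in tool',(M.T@(np.array(c['position'])-p)).round(4)); print((M.T@att(c)).round(3),'looks at',ray('wrist',(320,200),.05))
im=snapshot('top')
def comp(uv,lo):
    for q in ['nut_tile','post_tile','block_tile','case_tile']:
        pass
for q in ['nut_tile','post_tile','block_tile','case_tile']:
    o=outline_of(q,'top')
    for d in o[:1]:
        m=d['mask'].astype(np.uint8); r=cv2.minAreaRect(cv2.findNonZero(m))
        P=np.array([ray('top',u,.003)[:2] for u in cv2.boxPoints(r)]); e=[P[1]-P[0],P[2]-P[1]]
        print(q,round(d['confidence'],2),P.mean(0).round(4),[(np.linalg.norm(v).round(3),np.degrees(np.arctan2(v[1],v[0])).round(1)) for v in e])
go(.45,-.02,.30,None)
E
```

```text
cam in tool [ 8.060e-02  1.000e-04 -1.666e-01]
[[-0.    -0.948 -0.317]
 [ 1.     0.    -0.001]
 [ 0.001 -0.317  0.948]] looks at [ 0.15510488 -0.56093845  0.05      ]
nut_tile 0.61 [ 0.3816 -0.2632] [(np.float64(0.069), np.float64(-67.3)), (np.float64(0.067), np.float64(-159.0))]
post_tile 0.93 [ 0.6054 -0.2476] [(np.float64(0.077), np.float64(-24.2)), (np.float64(0.075), np.float64(-114.5))]
block_tile 0.56 [0.5872 0.2367] [(np.float64(0.078), np.float64(-83.4)), (np.float64(0.118), np.float64(-172.0))]
case_tile 0.89 [0.4157 0.252 ] [(np.float64(0.13), np.float64(-86.1)), (np.float64(0.084), np.float64(-174.5))]
from [ 0.1775 -0.547   0.2079] yaw 17.98 | shift now mm [ 421.9 -417.1  -92.1] | turn -0.0 then shift [ 421.9 -417.1  -92.1] joint6 -0.02
```

Emit:
drive_tool:
  targets: "-1 .031 -.0246 -.003 0 0 0;-1 .031 -.0246 -.003 0 0 0;-1 .031 -.0246 -.003 0 0 0;-1 .031 -.0246 -.003 0 0 0;-1 .031 -.0246 -.003 0 0 0;-1 .031 -.0246 -.003 0 0 0;-1 .031 -.0246 -.003 0 0 0;-1 .031 -.0246 -.003 0 0 0;-1 .031 -.0246 -.003 0 0 0;-1 .031 -.0246 -.003 0 0 0;-1 .031 -.0246 -.003 0 0 0;-1 .031 -.0246 -.003 0 0 0;-1 .031 -.0246 -.003 0 0 0;-1 .031 -.0246 -.003 0 0 0;-1 .031 -.0246 -.003 0 0 0;-1 .031 -.0246 -.003 0 0 0;-1 0 0 0 0 0 0;-1 0 0 0 0 0 0"
  squeeze: 30

```text
time_s: 2.4
eef_pos: [0.5285, -0.0179, 0.2556]
tcp_rot: [3.102, 0.496, -0.001]
ft_force: [-0.2, -0.7, -0.1]
opening: 0.0855
grasp_force: 0.0
```

Run:
```python
from h import *
print(pose()[0],pose()[2])
save('wrist','w1.png')
for q,z in [('spindle_nut',.089),('bearing_post',.058),('wood_block',.023),('bit_case',0)]:
    for d in pinpoint(q,'wrist')[:2]: print(q,round(d['confidence'],2),np.round(d['location']),ray('wrist',d['location'],z).round(4))
    for d in outline_of(q,'wrist')[:2]:
        r=cv2.minAreaRect(cv2.findNonZero(d['mask'].astype(np.uint8)))
        zt={'spindle_nut':.101,'bearing_post':.089,'wood_block':.058,'bit_case':.023}[q]
        P=np.array([ray('wrist',u,zt)[:2] for u in cv2.boxPoints(r)]); e=[P[1]-P[0],P[2]-P[1]]
        print('   mask',round(d['confidence'],2),d['bbox'],P.mean(0).round(4),[(np.linalg.norm(v).round(3),np.degrees(np.arctan2(v[1],v[0])).round(1)) for v in e])
```

```text
[ 0.52845454 -0.01792191  0.25559881] 18.18772699731056
spindle_nut 0.9 [321. 179.] [ 0.5263 -0.0286  0.089 ]
   mask 0.79 [307.3, 169.7, 20.0, 27.6] [ 0.5238 -0.0262] [(np.float64(0.021), np.float64(-72.1)), (np.float64(0.025), np.float64(-161.3))]
bearing_post 0.73 [320. 174.] [ 0.5254 -0.0279  0.058 ]
   mask 0.9 [305.8, 158.1, 27.6, 28.0] [ 0.5325 -0.0232] [(np.float64(0.032), np.float64(-72.1)), (np.float64(0.029), np.float64(-161.1))]
wood_block 0.79 [313. 166.] [ 0.5251 -0.0195  0.023 ]
   mask 0.66 [275.4, 137.0, 79.6, 66.2] [ 0.5243 -0.0182] [(np.float64(0.088), np.float64(-45.7)), (np.float64(0.053), np.float64(-134.2))]
   mask 0.59 [324.1, 2.5, 35.5, 125.1] [ 0.6507 -0.0145] [(np.float64(0.04), np.float64(-72.1)), (np.float64(0.123), np.float64(-159.2))]
bit_case 0.88 [316. 280.] [ 0.3421 -0.0825  0.    ]
   mask 0.87 [287.4, 232.4, 62.9, 98.2] [ 0.3463 -0.0843] [(np.float64(0.172), np.float64(15.3)), (np.float64(0.084), np.float64(-73.5))]
   mask 0.65 [268.0, 122.9, 85.2, 90.3] [ 0.5215 -0.0219] [(np.float64(0.065), np.float64(-37.4)), (np.float64(0.11), np.float64(-125.6))]
```

View pics/w1.png

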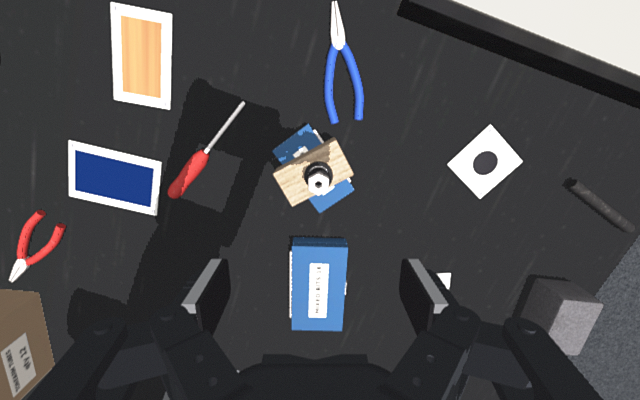

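The wrist view shows the nut on the post at (318,183), the crosswise block at (313,172), the target case under it and the larger decoy at (318,283). Now I grasp the nut.

Emit:
drive_tool:
  targets: "-1 -.0062 .0084 .032 0 0 0;-1 0 0 .033 0 0 0;-1 0 0 .033 0 0 0;-1 0 0 .033 0 0 0;-1 0 0 .023 0 0 0;-1 0 0 .01 0 0 0;-1 0 0 0 0 0 0;-1 0 0 0 0 0 0;0 0 0 0 0 0 0;0 0 0 0 0 0 0;0.3 0 0 0 0 0 0;0.3 0 0 0 0 0 0;1 0 0 0 0 0 0;1 0 0 0 0 0 0;1 0 0 0 0 0 0;1 0 0 0 0 0 0;1 0 0 0 0 0 0;1 0 0 0 0 0 0"
  squeeze: 30

```text
time_s: 4.35
eef_pos: [0.5245, -0.0294, 0.0918]
tcp_rot: [3.103, 0.491, -0.0]
ft_force: [0.9, 0.6, -0.5]
opening: -0.0003
grasp_force: 0.0
```

Run:
```python
from h import *
im=save('wrist','w2.png'); cv2.imwrite('pics/w2c.png',cv2.resize(im[80:330,180:460,::-1],(784,700))[:600])
```

```text
(no output)
```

View pics/w2c.png

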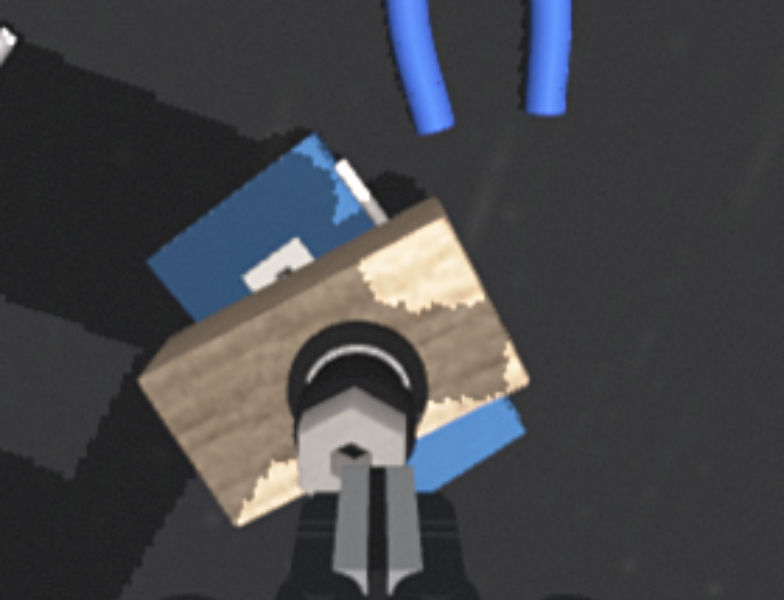

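Emit:
drive_tool:
  targets: "1 0 0 -.01 0 0 0;1 0 0 -.03 0 0 0;1 0 0 -.03 0 0 0;1 0 0 -.03 0 0 0;-1 0 0 0 0 0 0;-1 0 0 0 0 0 0;-1 0 0 0 0 0 0;-1 0 0 0 0 0 0;-1 0 0 0 0 0 0;-1 0 0 0 0 0 0"

```text
time_s: 5.23
eef_pos: [0.5239, -0.0293, 0.1908]
tcp_rot: [-3.103, -0.491, 0.004]
ft_force: [0.4, 0.1, 0.5]
opening: 0.0722
grasp_force: 0.0
```

Run:
```python
from h import *
print(pose()[0],get_obs()['opening'])
im=save('wrist','w3.png'); s=snapshot('scene')
a=cv2.resize(im[110:230,240:400,::-1],(640,480),interpolation=cv2.INTER_CUBIC); b=cv2.resize(s[170:230,280:360,::-1],(640,480),interpolation=cv2.INTER_CUBIC)
cv2.imwrite('pics/w3c.png',cv2.resize(np.hstack([a,b]),(800,300)))
for q,z in [('spindle_nut',.089),('bearing_post',.058)]:
    for d in pinpoint(q,'wrist')[:2]: print(q,round(d['confidence'],2),np.round(d['location']),ray('wrist',d['location'],z).round(4))
```

```text
[ 0.5238793  -0.02931873  0.19084101] 0.0721853142355679
spindle_nut 0.66 [311. 191.] [ 0.5247 -0.026   0.089 ]
bearing_post 0.59 [315. 180.] [ 0.5284 -0.0287  0.058 ]
```

View pics/w3c.png

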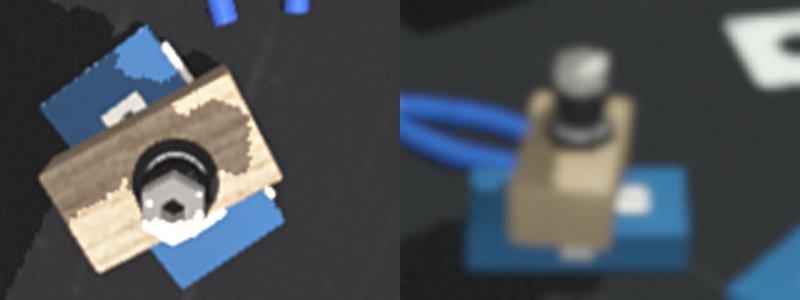

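The nut is still on the post: the fingers shut above it, so the real fingertips sit higher than the TCP. I go lower.

Emit:
drive_tool:
  targets: "-1 .0017 -.0019 .03 0 0 0;-1 0 0 .035 0 0 0;-1 0 0 .03 0 0 0;-1 0 0 .014 0 0 0;-1 0 0 0 0 0 0;-1 0 0 0 0 0 0;0 0 0 0 0 0 0;0.3 0 0 0 0 0 0;0.3 0 0 0 0 0 0;0.3 0 0 0 0 0 0;1 0 0 0 0 0 0;1 0 0 0 0 0 0;1 0 0 0 0 0 0;1 0 0 0 0 0 0;1 0 0 0 0 0 0"
  squeeze: 30

```text
time_s: 6.68
eef_pos: [0.5255, -0.027, 0.0829]
tcp_rot: [3.103, 0.491, -0.0]
ft_force: [-0.2, 0.0, -0.2]
opening: -0.0002
grasp_force: 0.0
```

Emit:
drive_tool:
  targets: "-.3 0 0 0 0 0 0;-.3 0 0 0 0 0 0;-.3 0 0 0 0 0 0;-.3 0 0 0 0 0 0;-.3 0 0 .008 0 0 0;-.3 0 0 .005 0 0 0;-.3 0 0 0 0 0 0;1 0 0 0 0 0 0;1 0 0 0 0 0 0;1 0 0 0 0 0 0;1 0 0 0 0 0 0;1 0 0 0 0 0 0"

```text
time_s: 7.68
eef_pos: [0.5257, -0.0271, 0.0701]
tcp_rot: [3.103, 0.491, 0.001]
ft_force: [-0.4, -0.5, -0.2]
opening: 0.0242
grasp_force: 29.5
```

Run:
```python
from h import *
im=save('wrist','w4.png'); s=snapshot('scene')
a=cv2.resize(im[120:280,200:420,::-1],(550,400),interpolation=cv2.INTER_CUBIC); b=cv2.resize(s[130:230,260:360,::-1],(400,400),interpolation=cv2.INTER_CUBIC)
cv2.imwrite('pics/w4c.png',cv2.resize(np.hstack([a,b]),(800,337)))
```

```text
(no output)
```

View pics/w4c.png

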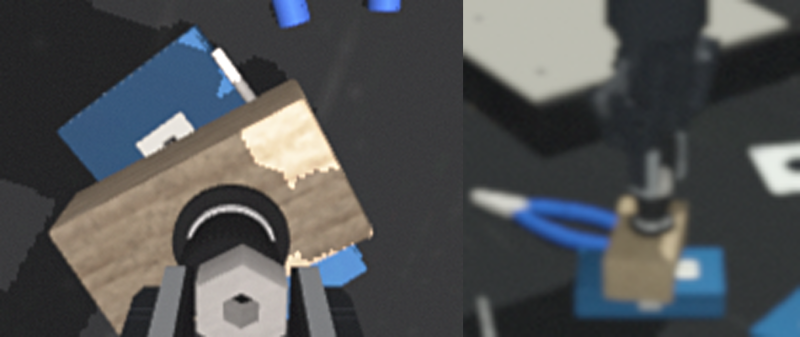

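The jaws hold the nut with a 24 mm opening. I carry it to its tile.

Emit:
drive_tool:
  targets: "1 0 0 -.01 0 0 0;1 0 0 -.03 0 0 0;1 0 0 -.03 0 0 0;1 -.0263 .0224 -.01 0 0 0;1 -.0263 .0224 0 0 0 0;1 -.0263 .0224 0 0 0 0;1 -.0263 .0224 0 0 0 0;1 -.0263 .0224 0 0 0 0;1 -.0263 .0224 0 0 0 0;1 -.0263 .0224 0 0 0 0;1 -.0263 .0224 0 0 0 0;1 0 0 0 0 0 0;1 0 0 0 0 0 0"

```text
time_s: 8.87
eef_pos: [0.38, -0.2636, 0.1506]
tcp_rot: [3.104, 0.485, 0.001]
ft_force: [-0.2, 0.6, -0.2]
opening: 0.0244
grasp_force: 29.6
```

```bash
cat >> h.py <<'E'
def tile(im,cam,guess,z=.003,win=.075,thr=150):
    """white tile near guess: sheet of bright pixels (holes filled by the hull) -> centre, sides, angles"""
    c=calibration(cam); g=np.array([*guess,z])-np.array(c['position']); v=att(c).T@g
    u=np.array([c['fx']*v[0]/v[2]+c['cx'],c['fy']*v[1]/v[2]+c['cy']]); rad=win*c['fx']/v[2]
    m=(im.min(2)>thr).astype(np.uint8); yy,xx=np.mgrid[:400,:640]; m[np.hypot(xx-u[0],yy-u[1])>rad]=0
    r=cv2.minAreaRect(cv2.findNonZero(m)); P=np.array([ray(cam,w,z)[:2] for w in cv2.boxPoints(r)])
    return u.round(),P.mean(0).round(4),[(np.linalg.norm(e).round(3),np.degrees(np.arctan2(e[1],e[0])).round(1)) for e in (P[1]-P[0],P[2]-P[1])]
E
python3 - <<'E'
from h import *
o=get_obs();print(pose()[0],o['opening'],o['grasp_force'])
im=save('wrist','w5.png')
print(tile(im,'wrist',(.3816,-.2632)))
for d in outline_of('nut_tile','wrist')[:1]:
    r=cv2.minAreaRect(cv2.findNonZero(d['mask'].astype(np.uint8))); P=np.array([ray('wrist',u,.003)[:2] for u in cv2.boxPoints(r)]); print(P.mean(0),d['confidence'],P.round(3).tolist())
for d in pinpoint('nut_tile','wrist')[:1]: print(d,ray('wrist',d['location'],0))
E
```

```text
[ 0.38000467 -0.26358402  0.15058545] 0.0244223826924631 29.60259586572647
(array([315., 180.]), array([ 0.3593, -0.2711]), [(np.float64(0.07), np.float64(-68.6)), (np.float64(0.118), np.float64(-156.6))])
[ 0.38108474 -0.26154017] 0.6 [[0.401, -0.217], [0.426, -0.28], [0.362, -0.308], [0.335, -0.24]]
{'location': [314.5, 180.9], 'confidence': 0.8} [ 0.38035024 -0.26200226  0.        ]
```

View pics/w5.png

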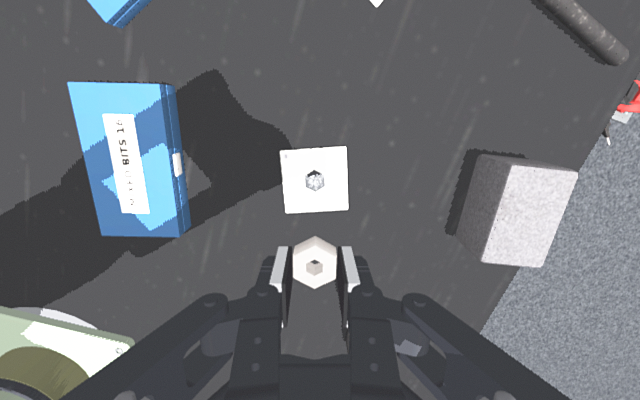

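The view shows the tile at (315,180) with its hexagon, the held nut centred at (315,265), and the decoy case at (130,160) well clear.

Emit:
drive_tool:
  targets: "1 .0011 -.0008 .04 0 0 0;1 0 0 .04 0 0 0;1 0 0 .04 0 0 0;1 0 0 .03 0 0 0;1 0 0 .01 0 0 0;1 0 0 .004 0 0 0;1 0 0 0 0 0 0;1 0 0 0 0 0 0"

```text
time_s: 9.68
eef_pos: [0.3828, -0.2612, -0.0134]
tcp_rot: [3.101, 0.493, 0.002]
ft_force: [1.0, 0.0, 0.9]
opening: 0.0245
grasp_force: 29.6
```

Emit:
drive_tool:
  targets: "1 -.0015 .001 .0015 0 0 0;1 0 0 0 0 0 0;.4 0 0 0 0 0 0;.2 0 0 0 0 0 0;.2 0 0 0 0 0 0;-.2 0 0 0 0 0 0;-.4 0 0 0 0 0 0;-.4 0 0 -.01 0 0 0;-.4 0 0 -.03 0 0 0;-1 0 0 -.04 0 0 0;-1 0 0 -.04 0 0 0;-1 0 0 -.04 0 0 0;-1 0 0 0 0 0 0"

```text
time_s: 10.77
eef_pos: [0.3844, -0.2657, 0.1518]
tcp_rot: [3.092, 0.489, 0.017]
ft_force: [1.0, -1.3, 0.6]
opening: 0.0854
grasp_force: 0.0
```

Run:
```python
from h import *
im=save('wrist','w6.png')
for q,z in [('spindle_nut',.003),('nut_tile',0)]:
    for d in pinpoint(q,'wrist')[:2]: print(q,round(d['confidence'],2),np.round(d['location']),ray('wrist',d['location'],z).round(4))
    for d in outline_of(q,'wrist')[:1]:
        r=cv2.minAreaRect(cv2.findNonZero(d['mask'].astype(np.uint8))); print('  mask centre',ray('wrist',r[0],z+.012 if z else .003).round(4))
go(.5255,-.0275,.18)
```

```text
spindle_nut 0.82 [310. 182.] [ 0.3797 -0.2594  0.003 ]
  mask centre [ 0.472  -0.0513  0.015 ]
nut_tile 0.74 [312. 186.] [ 0.3741 -0.2603  0.    ]
  mask centre [ 0.3767 -0.2571  0.003 ]
from [ 0.3793 -0.262   0.1429] yaw 17.97 | shift now mm [ 211.3 -178.1  -37. ] | turn -0.0 then shift [ 211.3 -178.1  -37. ] joint6 0.63
```

The nut is released on its tile. Now the post.

Emit:
drive_tool:
  targets: "-1 .0264 -.0223 -.0185 0 0 0;-1 .0264 -.0223 -.0185 0 0 0;-1 .0264 -.0223 0 0 0 0;-1 .0264 -.0223 0 0 0 0;-1 .0264 -.0223 0 0 0 0;-1 .0264 -.0223 0 0 0 0;-1 .0264 -.0223 0 0 0 0;-1 .0264 -.0223 0 0 0 0;-1 0 0 0 0 0 0;-1 0 0 0 0 0 0;-1 0 0 0 0 0 0"

```text
time_s: 11.93
eef_pos: [0.5251, -0.0281, 0.1798]
tcp_rot: [-3.103, -0.492, 0.006]
ft_force: [-0.0, -0.2, -0.6]
opening: 0.0855
grasp_force: 0.0
```

Run:
```python
from h import *
im=save('wrist','w7.png')
for d in pinpoint('bearing_post','wrist')[:2]: print(round(d['confidence'],2),np.round(d['location']),ray('wrist',d['location'],.058).round(4))
for d in outline_of('bearing_post','wrist')[:1]:
    print(d['bbox']); m=d['mask']; r=cv2.minEnclosingCircle(cv2.findNonZero(m.astype(np.uint8))); print('  ',r[1],ray('wrist',r[0],.075).round(4))
s=snapshot('top')
for d in pinpoint('spindle_nut','top')[:2]: print('nut',round(d['confidence'],2),ray('top',d['location'],.003).round(4))
go(.5255,-.0275,.05)
```

```text
0.91 [312. 182.] [ 0.529  -0.0246  0.058 ]
0.36 [92. 41.] [0.5907 0.1961 0.058 ]
[293.9, 167.6, 36.8, 43.1]
   19.83961296081543 [ 0.5273 -0.0248  0.075 ]
nut 0.6 [ 0.3826 -0.2555  0.003 ]
from [ 0.5257 -0.0288  0.1813] yaw 17.88 | shift now mm [  0.3  -1.3 131.3] | turn -0.0 then shift [  0.3  -1.3 131.3] joint6 1.18
```

Emit:
drive_tool:
  targets: "-1 .0032 -.0024 .03 0 0 0;-1 0 0 .035 0 0 0;-1 0 0 .035 0 0 0;-1 0 0 .021 0 0 0;-1 0 0 .01 0 0 0;-1 0 0 0 0 0 0;0 0 0 0 0 0 0;0 0 0 0 0 0 0;0.3 0 0 0 0 0 0;0.3 0 0 0 0 0 0;1 0 0 0 0 0 0;1 0 0 0 0 0 0;1 0 0 0 0 0 0;1 0 0 0 0 0 0;1 0 0 0 0 0 0"
  squeeze: 35

```text
time_s: 13.43
eef_pos: [0.5292, -0.0246, 0.0516]
tcp_rot: [3.102, 0.491, 0.003]
ft_force: [-0.5, 1.0, 6.0]
opening: 0.0252
grasp_force: 34.4
```

Emit:
drive_tool:
  targets: "1 0 0 -.005 0 0 0;1 0 0 -.025 0 0 0;1 0 0 -.035 0 0 0;1 0 0 -.035 0 0 0;1 .0005 .0337 0 0 0 0;1 .0005 .0337 0 0 0 0;1 .0005 .0337 0 0 0 0;1 .0005 .0337 0 0 0 0;1 .0005 .0337 0 0 0 0;1 .0005 .0337 0 0 0 0;1 .0005 .0337 0 0 0 0;1 0 0 0 0 0 0;1 0 0 0 0 0 0;1 0 0 0 0 0 0"

```text
time_s: 14.6
eef_pos: [0.6041, -0.2474, 0.15]
tcp_rot: [-3.102, -0.49, 0.002]
ft_force: [0.3, -0.4, 0.2]
opening: 0.025
grasp_force: 34.7
```

Run:
```python
from h import *
o=get_obs();print(pose()[0],o['opening'],o['grasp_force'])
im=save('wrist','w8.png')
for d in outline_of('post_tile','wrist')[:1]:
    r=cv2.minAreaRect(cv2.findNonZero(d['mask'].astype(np.uint8))); P=np.array([ray('wrist',u,.003)[:2] for u in cv2.boxPoints(r)]); print(P.mean(0),d['confidence'],P.round(3).tolist(),d['bbox'])
for d in pinpoint('post_tile','wrist')[:1]: print(d,ray('wrist',d['location'],0))
for d in pinpoint('bearing_post','wrist')[:2]: print(d,ray('wrist',d['location'],o['eef_pos'][2]+.0064))
```

```text
[ 0.60408589 -0.24741203  0.1500244 ] 0.024980036587587438 34.707558999209596
[ 0.60403862 -0.24838   ] 0.57 [[0.587, -0.198], [0.654, -0.23], [0.624, -0.298], [0.551, -0.268]] [268.1, 134.6, 97.3, 87.4]
{'location': [318.2, 178.3], 'confidence': 0.82} [ 0.60733544 -0.24987349  0.        ]
{'location': [315.6, 250.6], 'confidence': 0.96} [ 0.60059687 -0.2486883   0.1564244 ]
```

View pics/w8.png

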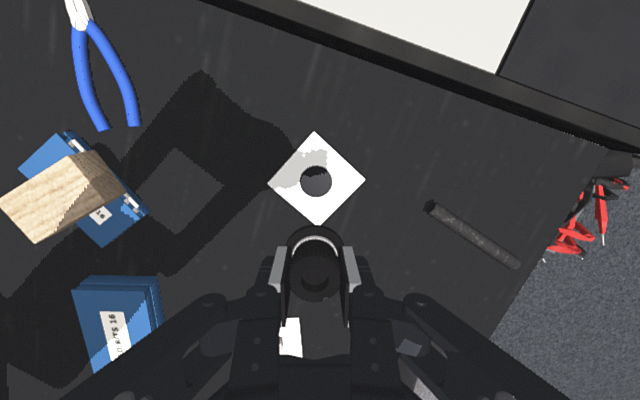

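The disc silhouette is at (316,181) and the held post is upright at (316,262).

Emit:
drive_tool:
  targets: "1 .0036 .0022 .035 0 0 0;1 0 0 .04 0 0 0;1 0 0 .035 0 0 0;1 0 0 .025 0 0 0;1 0 0 .01 0 0 0;1 0 0 .006 0 0 0;1 0 0 0 0 0 0;1 0 0 0 0 0 0"

```text
time_s: 15.47
eef_pos: [0.61, -0.2491, 0.0011]
tcp_rot: [3.101, 0.491, 0.004]
ft_force: [-0.1, -0.4, -0.3]
opening: 0.0255
grasp_force: 34.7
```

Emit:
drive_tool:
  targets: "1 -.001 0 .0025 0 0 0;1 0 0 .001 0 0 0;1 0 0 0 0 0 0;1 0 0 0 0 0 0"

```text
time_s: 15.8
eef_pos: [0.6081, -0.2494, -0.0033]
tcp_rot: [3.102, 0.491, 0.002]
ft_force: [-0.3, -1.1, 0.2]
opening: 0.0254
grasp_force: 34.7
```

Emit:
drive_tool:
  targets: ".5 0 0 0 0 0 0;.3 0 0 0 0 0 0;.3 0 0 0 0 0 0;-.2 0 0 0 0 0 0;-.5 0 0 -.005 0 0 0;-.6 0 0 -.02 0 0 0;-1 0 0 -.04 0 0 0;-1 0 0 -.04 0 0 0;-1 0 0 -.04 0 0 0;-1 0 0 -.04 0 0 0;-1 -.0013 -.035 -.01 0 0 0;-1 -.0013 -.035 0 0 0 0;-1 -.0013 -.035 0 0 0 0;-1 -.0013 -.035 0 0 0 0;-1 -.0013 -.035 0 0 0 0;-1 -.0013 -.035 0 0 0 0;-1 -.0013 -.035 0 0 0 0;-1 0 0 0 0 0 0"

```text
time_s: 17.3
eef_pos: [0.5209, -0.0142, 0.1915]
tcp_rot: [-3.099, -0.497, 0.001]
ft_force: [-0.3, -0.1, -0.0]
opening: 0.0857
grasp_force: 0.0
```

Emit:
drive_tool:
  targets: "-1 0 0 0 0 0 7.1;-1 0 0 0 0 0 7.1;-1 0 0 0 0 0 7.1;-1 0 0 0 0 0 7.1;-1 0 0 0 0 0 7.1;-1 0 0 0 0 0 7.1;-1 0 0 0 0 0 7.1;-1 0 0 0 0 0 7.1;-1 0 0 0 0 0 7.1;-1 0 0 0 0 0 0;-1 0 0 0 0 0 0;-1 0 0 0 0 0 0"

```text
time_s: 18.3
eef_pos: [0.5236, -0.0192, 0.1911]
tcp_rot: [2.894, -1.222, 0.001]
ft_force: [-0.1, -0.6, -0.2]
opening: 0.0855
grasp_force: 0.0
```

Run:
```python
from h import *
print(pose()[0],pose()[2],get_obs()['q'][5])
im=save('wrist','w9.png'); t=save('top','t9.png')
for d in pinpoint('wood_block','wrist')[:1]: print(round(d['confidence'],2),np.round(d['location']),ray('wrist',d['location'],.023).round(4))
# top face by colour
hsv=cv2.cvtColor(im,cv2.COLOR_RGB2HSV)
for d in outline_of('wood_block','wrist')[:1]:
    r=cv2.minAreaRect(cv2.findNonZero(d['mask'].astype(np.uint8))); P=np.array([ray('wrist',u,.058)[:2] for u in cv2.boxPoints(r)]); e=[P[1]-P[0],P[2]-P[1]]
    print(d['confidence'],d['bbox'],P.mean(0),[(np.linalg.norm(v).round(3),np.degrees(np.arctan2(v[1],v[0])).round(1)) for v in e])
for q,z in [('bearing_post',.003),('spindle_nut',.003),('post_tile',0),('nut_tile',0)]:
    for d in pinpoint(q,'top')[:2]: print(q,round(d['confidence'],2),ray('top',d['location'],z).round(4))
a=cv2.resize(im[100:300,200:440,::-1],(480,400),interpolation=cv2.INTER_CUBIC); b=cv2.resize(t[150:290,380:460,::-1],(229,400),interpolation=cv2.INTER_CUBIC)
cv2.imwrite('pics/w9c.png',np.hstack([a,b]))
```

```text
[ 0.52362379 -0.01921989  0.19107503] -45.78294538602614 2.311422470409238
0.82 [313. 178.] [ 0.5228 -0.0168  0.023 ]
0.88 [287.6, 139.9, 50.3, 87.1] [ 0.52534514 -0.01886675] [(np.float64(0.049), np.float64(-133.9)), (np.float64(0.093), np.float64(137.4))]
bearing_post 0.63 [ 0.6049 -0.2457  0.003 ]
spindle_nut 0.6 [ 0.3818 -0.2573  0.003 ]
post_tile 0.98 [ 0.5962 -0.254   0.    ]
nut_tile 0.85 [ 0.379  -0.2676  0.    ]
```

View pics/w9c.png

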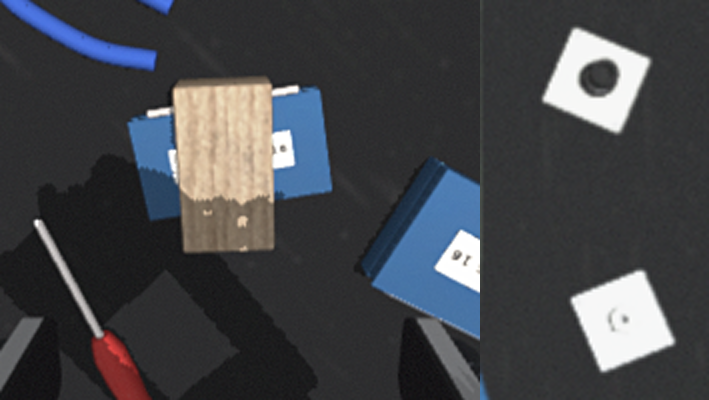

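The block is aligned with the jaws, with its top face centred at crop (223,165). The post and nut are centred on their tiles. Next I grasp the block.

Emit:
drive_tool:
  targets: "-1 0 -.001 .04 0 0 0;-1 0 0 .04 0 0 0;-1 0 0 .04 0 0 0;-1 0 0 .035 0 0 0;-1 0 0 .02 0 0 0;-1 0 0 .006 0 0 0;-1 0 0 0 0 0 0;-.4 0 0 0 0 0 0;-.4 0 0 0 0 0 0;1 0 0 0 0 0 0;1 0 0 0 0 0 0;1 0 0 0 0 0 0;1 0 0 0 0 0 0;1 0 0 0 0 0 0"
  squeeze: 40

```text
time_s: 19.87
eef_pos: [0.5258, -0.0183, 0.012]
tcp_rot: [-2.892, 1.225, -0.006]
ft_force: [0.0, 0.1, 5.9]
opening: 0.0494
grasp_force: 41.3
```

Emit:
drive_tool:
  targets: "1 0 0 -.005 0 0 0;1 0 0 -.02 0 0 0;1 0 0 -.035 0 0 0;1 0 0 -.035 0 0 0;1 0 0 -.02 0 0 -6.7;1 0 0 0 0 0 -6.7;1 0 0 0 0 0 -6.7;1 0 0 0 0 0 -6.7;1 0 0 0 0 0 -6.7;1 0 0 0 0 0 -6.7;1 0 0 0 0 0 -6.7;1 0 0 0 0 0 -6.7;1 0 0 0 0 0 0"

```text
time_s: 20.95
eef_pos: [0.524, -0.0182, 0.1254]
tcp_rot: [3.134, 0.213, 0.001]
ft_force: [-0.1, -0.0, -1.5]
opening: 0.0493
grasp_force: 41.4
```

Emit:
drive_tool:
  targets: "1 .0138 -.0348 0 0 0 0;1 .0138 -.0348 0 0 0 0;1 .0138 -.0348 0 0 0 0;1 .0138 -.0348 0 0 0 0;1 .0138 -.0348 0 0 0 0;1 .0138 -.0348 0 0 0 0;1 .0138 -.0348 0 0 0 0;1 0 0 0 0 0 0;1 0 0 0 0 0 0;1 0 0 0 0 0 0"

```text
time_s: 21.78
eef_pos: [0.5869, 0.2357, 0.1247]
tcp_rot: [3.134, 0.209, -0.001]
ft_force: [0.2, 0.2, -1.0]
opening: 0.0498
grasp_force: 41.7
```

Run:
```python
from h import *
o=get_obs();print(pose()[0],pose()[2],o['opening'],o['grasp_force'])
im=save('wrist','w10.png')
for q in ['block_tile','wood_block']:
  z=.003 if q=='block_tile' else o['eef_pos'][2]+.046
  for d in outline_of(q,'wrist')[:2]:
    r=cv2.minAreaRect(cv2.findNonZero(d['mask'].astype(np.uint8))); P=np.array([ray('wrist',u,z)[:2] for u in cv2.boxPoints(r)]); e=[P[1]-P[0],P[2]-P[1]]
    print(q,d['confidence'],d['bbox'],P.mean(0),[(np.linalg.norm(v).round(3),np.degrees(np.arctan2(v[1],v[0])).round(1)) for v in e])
  for d in pinpoint(q,'wrist')[:2]: print(round(d['confidence'],2),np.round(d['location']),ray('wrist',d['location'],0 if z==.003 else z-.035).round(4))
```

```text
[0.58687647 0.23572907 0.12471556] 7.614820491241494 0.04976310513609445 41.671902537345886
block_tile 0.95 [276.1, 128.6, 77.7, 48.4] [0.62029969 0.23895178] [(np.float64(0.073), np.float64(-82.5)), (np.float64(0.049), np.float64(-170.1))]
0.63 [314. 187.] [0.586  0.2349 0.    ]
wood_block 0.66 [253.6, 176.0, 116.1, 183.6] [0.58972203 0.23651102] [(np.float64(0.048), np.float64(-82.5)), (np.float64(0.097), np.float64(-169.2))]
0.9 [315. 250.] [0.586  0.2343 0.1357]
```

View pics/w10.png

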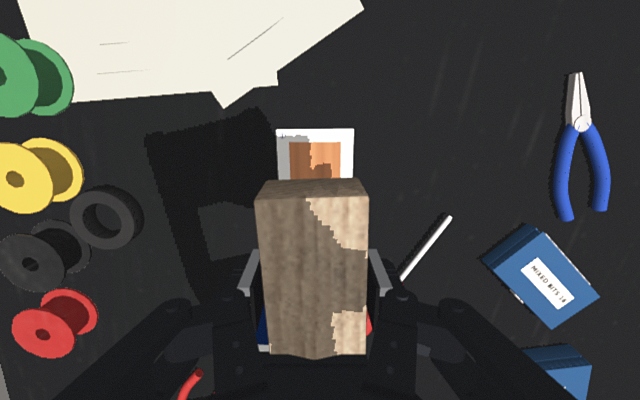

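The held block covers part of its tile. The tile's front edge is at row 129 (columns 277–354) and the silhouette's edge is at row 142.

Run:
```python
from h import *
u=R.from_euler('z',8,degrees=True).as_matrix()[:2,0]
A,B=ray('wrist',(276.5,128.7),.003),ray('wrist',(354.5,128.7),.003); print('edge',np.linalg.norm(A-B),np.degrees(np.arctan2(*(A-B)[[1,0]])))
print('tile by edge',(A+B)[:2]/2-u*.057,' by print',ray('wrist',(315,142),.003)[:2]-u*.045)
h=pose()[0][2]
for row,dz,half in [(199,.046,.045),(180,.011,.045)]: print('block front edge ->centre',ray('wrist',(312,row),h+dz)[:2]-u*half)
```

```text
edge 0.07397891823558099 97.55139462738344
tile by edge [0.58781783 0.23328914]  by print [0.58728792 0.23378167]
block front edge ->centre [0.58390554 0.23490285]
block front edge ->centre [0.58333157 0.235109  ]
```

Emit:
drive_tool:
  targets: "1 .0033 .002 .03 0 0 0;1 0 0 .035 0 0 0;1 0 0 .03 0 0 0;1 0 0 .02 0 0 0;1 0 0 .01 0 0 0;1 0 0 .004 0 0 0;1 0 0 0 0 0 0;1 0 0 0 0 0 0"

```text
time_s: 22.7
eef_pos: [0.5921, 0.2347, -0.0028]
tcp_rot: [-3.134, -0.21, -0.004]
ft_force: [0.3, 0.1, -1.1]
opening: 0.0493
grasp_force: 41.7
```

Emit:
drive_tool:
  targets: "1 -.001 0 .0025 0 0 0;1 0 0 .001 0 0 0;1 0 0 0 0 0 0;1 0 0 0 0 0 0"

```text
time_s: 23.03
eef_pos: [0.5902, 0.2345, -0.007]
tcp_rot: [-3.134, -0.21, -0.001]
ft_force: [0.2, 0.2, -0.3]
opening: 0.0496
grasp_force: 41.7
```

Emit:
drive_tool:
  targets: ".2 0 0 0 0 0 0;-.2 0 0 0 0 0 0;-.5 0 0 0 0 0 0;-1 0 0 0 0 0 0;-1 0 0 0 0 0 0;-1 0 0 -.005 0 0 0;-1 0 0 -.02 0 0 0;-1 0 0 -.04 0 0 0;-1 0 0 -.04 0 0 0;-1 0 0 -.04 0 0 0;-1 0 0 -.04 0 0 0;-1 -.0145 .035 0 0 0 0;-1 -.0145 .035 0 0 0 0;-1 -.0145 .035 0 0 0 0;-1 -.0145 .035 0 0 0 0;-1 -.0145 .035 0 0 0 0;-1 -.0145 .035 0 0 0 0;-1 -.0145 .035 0 0 0 0;-1 0 0 0 0 0 0"

```text
time_s: 24.62
eef_pos: [0.5201, -0.0273, 0.178]
tcp_rot: [3.132, 0.202, -0.002]
ft_force: [0.2, -0.1, 0.8]
opening: 0.0859
grasp_force: 0.0
```

Emit:
drive_tool:
  targets: "-1 0 0 0 0 0 -6.4;-1 0 0 0 0 0 -6.4;-1 0 0 0 0 0 -6.4;-1 0 0 0 0 0 -6.4;-1 0 0 0 0 0 -6.4;-1 0 0 0 0 0 -6.4;-1 0 0 0 0 0 -6.4;-1 0 0 0 0 0 0;-1 0 0 0 0 0 0;-1 0 0 0 0 0 0"

```text
time_s: 25.45
eef_pos: [0.5222, -0.0218, 0.1776]
tcp_rot: [2.819, 1.386, 0.0]
ft_force: [-0.5, 0.6, 0.0]
opening: 0.0853
grasp_force: 0.0
```

Run:
```python
from h import *
print(pose()[0],pose()[2])
im=save('wrist','w11.png'); t=save('top','t11.png')
for d in pinpoint('bit_case','wrist')[:2]: print(round(d['confidence'],2),np.round(d['location']),ray('wrist',d['location'],0).round(4))
for d in outline_of('bit_case','wrist')[:2]:
    r=cv2.minAreaRect(cv2.findNonZero(d['mask'].astype(np.uint8))); P=np.array([ray('wrist',u,.023)[:2] for u in cv2.boxPoints(r)]); e=[P[1]-P[0],P[2]-P[1]]
    print(d['confidence'],d['bbox'],P.mean(0),[(np.linalg.norm(v).round(3),np.degrees(np.arctan2(v[1],v[0])).round(1)) for v in e])
for q,z in [('wood_block',.003),('block_tile',0)]:
    for d in pinpoint(q,'top')[:2]: print(q,round(d['confidence'],2),ray('top',d['location'],z).round(4))
a=cv2.resize(im[80:330,160:460,::-1],(480,400),interpolation=cv2.INTER_CUBIC); b=cv2.resize(t[150:290,200:280,::-1],(229,400),interpolation=cv2.INTER_CUBIC)
cv2.imwrite('pics/w11c.png',np.hstack([a,b]))
```

```text
[ 0.52217267 -0.02175555  0.17759701] 52.35788106591836
0.56 [240. 288.] [ 0.3458 -0.0843  0.    ]
0.83 [278.8, 124.8, 63.8, 101.4] [ 0.52251326 -0.01926428] [(np.float64(0.062), np.float64(-36.0)), (np.float64(0.111), np.float64(-124.2))]
0.81 [211.2, 230.2, 86.4, 126.2] [ 0.3516953 -0.0812189] [(np.float64(0.163), np.float64(14.3)), (np.float64(0.088), np.float64(-79.0))]
wood_block 0.98 [0.5887 0.234  0.003 ]
block_tile 0.88 [0.5888 0.2303 0.    ]
```

View pics/w11c.png

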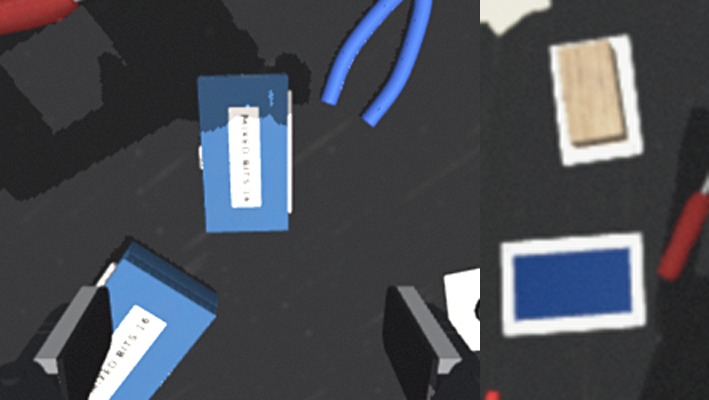

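The case is aligned at crop (245,153), and the block sits well on its tile. Now I grasp the case.

Emit:
drive_tool:
  targets: "-1 .002 -.001 .04 0 0 -2;-1 0 0 .04 0 0 0;-1 0 0 .04 0 0 0;-1 0 0 .04 0 0 0;-1 0 0 .02 0 0 0;-1 0 0 .01 0 0 0;-1 0 0 .0055 0 0 0;-1 0 0 0 0 0 0;-1 0 0 0 0 0 0;0 0 0 0 0 0 0;1 0 0 0 0 0 0;1 0 0 0 0 0 0;1 0 0 0 0 0 0;1 0 0 0 0 0 0;1 0 0 0 0 0 0"
  squeeze: 60

```text
time_s: 27.0
eef_pos: [0.5233, -0.0197, -0.0163]
tcp_rot: [2.792, 1.437, 0.003]
ft_force: [-1.4, 1.0, 7.0]
opening: 0.0582
grasp_force: 63.0
```

Emit:
drive_tool:
  targets: "1 0 0 -.004 0 0 0;1 0 0 -.015 0 0 0;1 0 0 -.03 0 0 0;1 0 0 -.035 0 0 0;1 0 0 -.035 0 0 -6.6;1 0 0 0 0 0 -6.6;1 0 0 0 0 0 -6.6;1 0 0 0 0 0 -6.6;1 0 0 0 0 0 -6.6;1 0 0 0 0 0 -6.6;1 0 0 0 0 0 0;1 0 0 0 0 0 0"

```text
time_s: 28.0
eef_pos: [0.5223, -0.0198, 0.1011]
tcp_rot: [2.144, 2.296, -0.0]
ft_force: [0.3, -0.0, -2.0]
opening: 0.0582
grasp_force: 65.2
```

Emit:
drive_tool:
  targets: "1 .0348 -.011 0 0 0 0;1 .0348 -.011 0 0 0 0;1 .0348 -.011 0 0 0 0;1 .0348 -.011 0 0 0 0;1 .0348 -.011 0 0 0 0;1 .0348 -.011 0 0 0 0;1 .0348 -.011 0 0 0 0;1 .0348 -.011 0 0 0 0;1 0 0 0 0 0 0;1 0 0 0 0 0 0;1 0 0 0 0 0 0"

```text
time_s: 28.92
eef_pos: [0.4149, 0.2514, 0.1009]
tcp_rot: [2.141, 2.298, -0.001]
ft_force: [-0.5, 0.1, -2.8]
opening: 0.0578
grasp_force: 65.2
```

Run:
```python
from h import *
o=get_obs();print(pose()[0],pose()[2],o['opening'],o['grasp_force'])
im=save('wrist','w12.png')
h=o['eef_pos'][2]+.0163
for q in ['case_tile','bit_case']:
  z=.003 if q=='case_tile' else h+.023
  for d in outline_of(q,'wrist')[:1]:
    r=cv2.minAreaRect(cv2.findNonZero(d['mask'].astype(np.uint8))); P=np.array([ray('wrist',u,z)[:2] for u in cv2.boxPoints(r)]); e=[P[1]-P[0],P[2]-P[1]]
    print(q,d['confidence'],d['bbox'],P.mean(0),[(np.linalg.norm(v).round(3),np.degrees(np.arctan2(v[1],v[0])).round(1)) for v in e])
  for d in pinpoint(q,'wrist')[:1]: print(round(d['confidence'],2),np.round(d['location']),ray('wrist',d['location'],0 if z==.003 else h).round(4))
```

```text
[0.41485656 0.2513932  0.10086135] 94.05218819724432 0.057767590597921185 65.18020257353783
case_tile 0.65 [266.5, 123.3, 95.8, 37.5] [0.41159739 0.29955077] [(np.float64(0.083), np.float64(3.9)), (np.float64(0.03), np.float64(-83.1))]
0.18 [387. 307.] [0.5014 0.129  0.    ]
bit_case 0.97 [241.3, 160.6, 142.4, 196.9] [0.4149626 0.2539486] [(np.float64(0.059), np.float64(3.9)), (np.float64(0.111), np.float64(-81.8))]
0.57 [312. 256.] [0.4134 0.2488 0.1172]
```

View pics/w12.png

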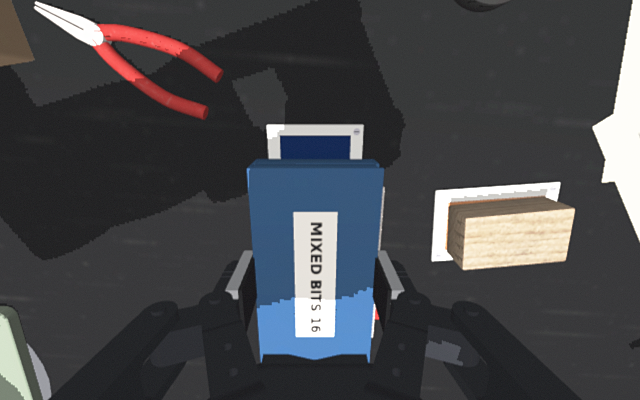

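The tile's front edge is at row 124.5 (columns 267–362), and the case's front top edge is at row 167. The block sits within its tile on the right.

Run:
```python
from h import *
p,M,a=pose(); u=M[:2,0]; h=p[2]+.0163
A,B=ray('wrist',(266.8,124.3),.003),ray('wrist',(362.3,124.3),.003); print('edge',np.linalg.norm(A-B),np.degrees(np.arctan2(*(B-A)[[1,0]])))
T=((A+B)[:2]/2-u*.064); print('tile by edge',T,' by print',ray('wrist',(316.5,135),.003)[:2]-u*.055)
for row,dz in [(167,.023)]:
  C=(ray('wrist',(248,row),h+dz)+ray('wrist',(383,row),h+dz))[:2]/2-u*.055; print('case',C, 'width',np.linalg.norm(ray('wrist',(248,row),h+dz)-ray('wrist',(383,row),h+dz)))
print('shift tool',M[:2,:2].T@(T-C)); go(.4157,.252,-.012)
```

```text
edge 0.08257313911633614 3.930847804574909
tile by edge [0.41474991 0.25017805]  by print [0.4164597  0.25022473]
case [0.41517071 0.25022691] width 0.058786422281383026
shift tool [-1.97984420e-05 -4.23164405e-04]
from [0.4154 0.2506 0.1009] yaw 93.94 | shift now mm [  1.4   0.4 112.9] | turn -0.0 then shift [  1.4   0.4 112.9] joint6 0.45
```

Emit:
drive_tool:
  targets: "1 0 0 .03 0 0 0;1 0 0 .035 0 0 0;1 0 0 .028 0 0 0;1 0 0 .012 0 0 0;1 0 0 .005 0 0 0;1 0 0 .001 0 0 0;1 0 0 0 0 0 0;1 0 0 0 0 0 0;1 0 0 0 0 0 0"

```text
time_s: 29.92
eef_pos: [0.416, 0.2521, -0.009]
tcp_rot: [2.141, 2.298, 0.004]
ft_force: [-0.3, -0.3, -2.5]
opening: 0.0579
grasp_force: 65.3
```

Emit:
drive_tool:
  targets: "1 -.001 0 .003 0 0 0;1 0 0 .0005 0 0 0;1 0 0 0 0 0 0;.1 0 0 0 0 0 0;-.3 0 0 0 0 0 0;-1 0 0 0 0 0 0;-1 0 0 0 0 0 0;-1 0 0 0 0 0 0;-1 0 0 0 0 0 0;-1 0 0 -.005 0 0 0;-1 0 0 -.02 0 0 0;-1 0 0 -.04 0 0 0;-1 0 0 -.04 0 0 0;-1 0 0 -.04 0 0 0;-1 0 0 -.04 0 0 0;-1 0 0 0 0 0 0;-1 0 0 0 0 0 0"

```text
time_s: 31.33
eef_pos: [0.4163, 0.2515, 0.1742]
tcp_rot: [2.14, 2.298, 0.01]
ft_force: [-0.8, 0.1, -0.8]
opening: 0.0856
grasp_force: 0.0
```

Run:
```python
from h import *
im=save('wrist','w13.png'); t=save('top','t13.png')
for d in pinpoint('bit_case','wrist')[:1]: print('case',round(d['confidence'],2),ray('wrist',d['location'],.003).round(4))
for d in pinpoint('wood_block','wrist')[:1]: print('block',round(d['confidence'],2),ray('wrist',d['location'],.003).round(4))
for d in pinpoint('case_tile','wrist')[:1]: print('tile',round(d['confidence'],2),ray('wrist',d['location'],0).round(4))
a=cv2.resize(im[50:350,120:620,::-1],(500,300)); b=cv2.resize(t[150:290,200:460,::-1],(800,431)[:2] and (500,270),interpolation=cv2.INTER_CUBIC)
cv2.imwrite('pics/w13c.png',np.vstack([a,b]))
```

```text
case 0.65 [0.4046 0.251  0.003 ]
block 0.91 [0.5867 0.2301 0.003 ]
```

View pics/w13c.png

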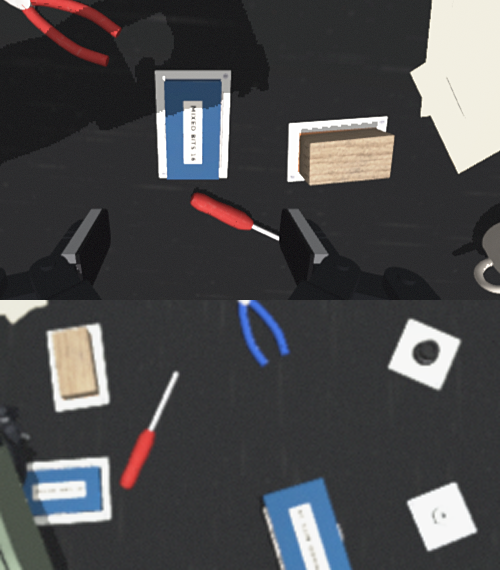

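Everything is on its tile: case and block inside their white borders, post and nut centred, and the screwdriver and pliers undisturbed. I hand in.

```bash
python3 -c "
from station import *
print(sign_off())"
```

```text
the job is handed in; nothing more can be done
None
```

All four things are on their own tiles, taken from the top of the pile down, and the job is handed in at about 31 s; the hand-in call gave no verdict back.

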